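# Hold a stained-glass panel against the sprung stop for soldering

## Robot

A 7-joint arm with a two-finger parallel gripper is mounted at the origin on the work surface. World frame = base frame: x ahead of the robot, y to its left, z up, the work surface at z = 0. Lengths are in m, angles in degrees, forces in N, time in s.
With the tool pointing down it reaches from about 0.35 to 0.775 m from the base axis. Payload 3.1 kg.
Tool frame: the origin (TCP) lies on the centre line of the jaws, within the pads' length; the fingertips stand 17 mm ahead of it and the grasp point (between the pads) lies 2 mm behind it (robot.tip_reach is the distance from the TCP to the fingertips, in m); z points along the fingers, y is the line along which they close (so a half turn about z gives the same grasp; the last joint's range is limited). The gripper opens to 85 mm and grips with 20 to 120 N. Pads are 22 mm wide; open, the fingers measure 114 mm over their backs; the gripper's body (76 mm by 85 mm) begins 54 mm behind the grasp point. The pads swing forward as they close: fully open they stand 13 mm farther back than shut.
Start: joints at [65.621, 17.813, 0.802, 86.603, -0.252, 75.585, -1.558], TCP at [0.206, -0.51, 0.248] pointing down, gripper open.
Joint ranges: [-154.91, 154.91], [-16.99, 109.72], [-72.82, 74.43], [7.12, 147.25], [-82.49, 262.49], [11.32, 116.49], [-174.64, 174.64]. Speed limits (degrees/s): [159.86, 159.86, 180, 180, 180, 180, 180].

## Interface

Orientations are given as [roll, pitch, yaw] about the fixed x, y, z axes, in that order (R = Rz(yaw) Ry(pitch) Rx(roll)).
In Python, from station import robot, fingers, vision, workorder, recognise gives the robot as it stands. Calls block until the motion is done:
- robot.move_to(position, orientation): joint-space move of the TCP to a pose.
- robot.line_to(position, orientation=None, velocity=0.15, f_stop=None): straight line of the TCP; orientation=None keeps the orientation; velocity is the mean speed in m/s. With f_stop (N) it stops when the force on the tool has changed by that much, and returns True; else False.
- robot.move_j(angles): joint-space move.
- fingers.gripper_to(opening, force=None): opening from 0.0 (shut) to 1.0 (fully open); force is the grip in N (None keeps the last); returns when the fingers have stopped.
- robot.pause(seconds).
- robot.inverse_kinematics(position, orientation): joint angles nearest the present ones, or None.
- vision.grab_frame(name): name is "side" or "top"; returns the picture (420x560x3 uint8, red, green, blue); there is no depth.
- vision.calibration(name): a dict with "mtx" (3x3 intrinsics, pixels), "k1" (the pictures are not rectified: a ray, as slopes to the right and down, at radius r is drawn at 1 + k1 r^2 times it, then the intrinsics apply), "extrinsics" (4x4, takes a point from world to camera coordinates). Camera axes: x right, y up, looking along -z (the intrinsics and any distortion apply to the point x, -y, -z); pixel columns grow to the right and rows downward; lengths in m; the calibration is good to about 2 mm. A picture is of the moment at which its call begins. calibration takes no time and is no camera call.
A pose or a line that the arm cannot do raises robot.PlanningError and nothing moves.
- workorder.close_job(): hands the job in; it is judged then, once.
Trained networks look in the newest picture that a camera, given by its name, has taken for a name from the list of things; names that differ only in an ending like _2 or _b are one class to them, and where a whole thing is asked for, a point or a joint stands for the part that bears it (a point fixed in the world has none). Each returns a list of dicts, best first, with "p" (0 to 1); they miss things now and then, are a little off and sometimes report something else, mostly with a low value. They report only what shows in the picture. A call takes as long as a camera call.
- recognise(label, camera): "rect" ([centre column, centre row, width, height] in pixels, round what is visible of it).
Readings, each from a call of its own:
- robot.current_time_s(): time.
- robot.current_joint_positions(): joint angles.
- robot.current_dq(): joint speeds.
- robot.current_joint_torque(): joint torques, N m.
- robot.current_tool_pos(): TCP position.
- robot.current_eef_rot(): TCP orientation.
- robot.current_contact_force(): force on the tool from outside, world axes, zero at the start.
- robot.current_torque(): the same for the moment, N m.
- robot.current_finger_gap(): opening from 0.0 (shut) to 1.0 (fully open).
- robot.current_gripper_force(): force on a finger pad.
Only numpy, scipy, OpenCV 4.12 (cv2) and the standard library are available. Lean on these libraries where they do the work, as an engineer would, in place of code of your own. Each camera call takes 0.05 s, during which the arm holds its last target. There are 200 camera calls.

## Task

Pull the chest's drawer all the way out to its stop and leave it open, take out the blue panel and lay it flat on the plywood board with one of its short edges square and centred against the red sprung stop. Then press it steadily with about 8 N, so that the stop is pushed back about half of its travel, and finish still pressing and holding it there so that I can solder on its hanging ring; never push harder than 20 N on the glass. Leave the amber panel in the drawer, and do not disturb the flux jar or the solder spool.

Things in the scene. Friction and masses are not known exactly. Their poses are not given: they have to be found in the camera images.
- chest: Low oak chest, fixed to the table, 220 (x) x 320 (y) x 85 (z) mm with one shallow drawer. Origin: centre of its underside on the table. Its -x axis is the way its front looks and the drawer pulls.
- chest_drawer0 (a joint): Drawer travel in m along the chest's -x: 0 shut, 0.150 fully out at its stop; starts up to 20 mm ajar. Slides with about 1 N of friction and stays where left. Inside it is 175 (x) x 278 (y) mm, 41 deep; its floor is 22 mm above the table, its rim 63 mm; the inside starts 56 mm behind the handle bar's axis.
- chest_drawer0_handle (a point): Middle of the drawer's dark bar handle: round bar, 11 mm diameter, 120 mm long along the chest's y, its axis 35 mm in front of the drawer's front panel and 47 mm above the table; two thin posts join it to the front near its ends, between them the gap behind the bar is free. Moves with the drawer.
- blue_panel: Loose framed stained-glass panel, blue and teal panes in a dark metal frame, 90 (its x) x 60 (its y) x 12 (z) mm, about 0.15 kg. Origin: centre of its underside; z up. Starts flat on the drawer's floor, in the left or right half, long side roughly along the chest's x. Its short (60 mm) edges are its +x and -x ends; either may go against the stop.
- amber_panel: Loose panel of the same size and make with amber and brown panes, lying in the other half of the drawer. A bystander. Origin: centre of its underside.
- board: Plywood assembly board, fixed to the table, 280 (x) x 200 (y) x 18 (z) mm. Origin: middle of its far edge, on the table; it reaches from there 280 mm along its -x. A grey spring housing, 110 mm wide, 32 mm tall, stands on it 7 to 53 mm before that edge; the red stop stands in front of it. The panel is pressed along the board's +x.
- stop_face (a point): Middle of the red sprung stop's pressing face, at the height of the board's top (18 mm above the table). The face is 90 mm wide along the board's y, reaches from 1 to 25 mm above the board, and looks to the board's -x; at rest it is 100 mm before the board's far edge. This point moves with the stop; its axes are parallel to the board's.
- stop (a joint): How far the red stop is pushed back, in m along the board's +x: 0 at rest, 0.022 at the end of its travel. It springs back; the push it takes is 1.2 N plus 0.6 N for each mm (7.8 N at half travel, 11 mm; 14.4 N at the end).
- flux_jar: Small amber glass jar with a brass lid, 44 mm diameter, 45 mm tall, loose on the board's near left corner (about 245 mm along the board's -x and 62 mm along its +y from the board's origin). A bystander. Origin: centre of its underside.
- spool: Grey spool of solder, 50 mm diameter, 40 mm tall, loose, standing on the table between chest and board, nearer the robot. A bystander. Origin: centre of its underside.

How it is judged:
By the outcome, as a careful person would: the job done as asked, in the order asked, and still so for the second after the job is handed in, while the arm keeps its last pose, push and grip.
It also fails if it takes over 59 s, if anything falls off the work surface, if the arm or the gripper's body presses on something with over 40 N, if the wrist force passes 120 N, or if a joint passes its speed limit or range.

## Working session

There is one attempt and no reset: what is moved stays moved. The work goes in short steps, each a Python script; the robot and the scene stay as the last script left them, time stands still between calls to the robot, and variables do not carry over. Pictures are saved under pics/ and viewed, at most 10 in all, crops included, and the job is handed in when it is done.

```bash
mkdir -p pics; ls; cat > h.py <<'E'
import numpy as np, cv2
from station import robot, fingers, vision, workorder, recognise
def snap(name,fn):
    im=vision.grab_frame(name); cv2.imwrite('pics/'+fn,cv2.cvtColor(im,cv2.COLOR_RGB2BGR)); return im
def ray(name,px):
    c=vision.calibration(name);M=np.array(c['mtx']);E=np.array(c['extrinsics'])
    d=np.array([(px[0]-M[0,2])/M[0,0],(px[1]-M[1,2])/M[1,1]]);k=c['k1'];u=d.copy()
    for _ in range(30): u=d/(1+k*(u@u))
    R=E[:3,:3];o=-R.T@E[:3,3]
    return o,R.T@np.array([u[0],-u[1],-1])
def pt(name,px,z):
    o,d=ray(name,px);return o+d*(z-o[2])/d[2]
def proj(name,p):
    c=vision.calibration(name);M=np.array(c['mtx']);E=np.array(c['extrinsics'])
    q=E[:3,:3]@np.array(p)+E[:3,3];u=np.array([q[0],-q[1]])/-q[2];u=u*(1+c['k1']*(u@u))
    return M[0,0]*u[0]+M[0,2],M[1,1]*u[1]+M[1,2]
E
python3 - <<'E'
from h import *
for n in('top','side'):
    im=snap(n,n+'0.png')
    E=np.array(vision.calibration(n)['extrinsics']);print(n,(-E[:3,:3].T@E[:3,3]).round(3))
    for l in('chest','chest_drawer0_handle','blue_panel','amber_panel','board','stop_face','flux_jar','spool'):
        r=recognise(l,n);print(l,[(np.round(a['rect'],1).tolist(),round(a['p'],2)) for a in r[:2]], pt(n,r[0]['rect'][:2],.03).round(3) if r else '')
E
```

```text
pics
top [0.528 0.018 0.912]
chest [([174.3, 121.4, 162.1, 136.5], 0.9)] [0.755 0.213 0.03 ]
chest_drawer0_handle [([176.4, 171.4, 151.1, 37.8], 0.58)] [0.645 0.21  0.03 ]
blue_panel [] 
amber_panel [([175.0, 172.5, 149.8, 35.6], 0.27)] [0.642 0.213 0.03 ]
board [([372.4, 174.2, 106.0, 132.1], 0.83), ([350.4, 221.9, 20.3, 24.7], 0.49)] [ 0.63  -0.223  0.03 ]
stop_face [([369.0, 142.9, 41.7, 26.1], 0.85)] [ 0.7   -0.217  0.03 ]
flux_jar [([349.5, 222.0, 20.4, 20.6], 0.63)] [ 0.524 -0.168  0.03 ]
spool [([263.7, 300.9, 23.8, 24.4], 0.96), ([368.8, 145.2, 49.4, 23.0], 0.42)] [0.357 0.026 0.03 ]
side [0.242 0.368 0.669]
chest [([134.2, 240.1, 209.9, 179.0], 0.91)] [0.763 0.224 0.03 ]
chest_drawer0_handle [([167.1, 266.1, 136.0, 131.8], 0.61), ([138.4, 272.6, 27.6, 24.3], 0.46)] [0.665 0.218 0.03 ]
blue_panel [([194.7, 226.7, 3.0, 3.8], 0.38), ([168.2, 265.4, 141.5, 131.9], 0.19)] [0.698 0.121 0.03 ]
amber_panel [([136.1, 273.9, 28.4, 21.1], 0.59), ([343.2, 186.8, 25.3, 26.5], 0.25)] [0.695 0.267 0.03 ]
board [([318.9, 167.1, 136.3, 98.3], 0.94)] [ 0.614 -0.187  0.03 ]
stop_face [([296.9, 149.3, 34.9, 29.8], 0.92)] [ 0.692 -0.2    0.03 ]
flux_jar [([348.0, 185.8, 24.0, 23.7], 0.83)] [ 0.528 -0.182  0.03 ]
spool [([358.5, 297.6, 32.7, 34.0], 0.55)] [0.354 0.031 0.03 ]
```

View pics/top0.png

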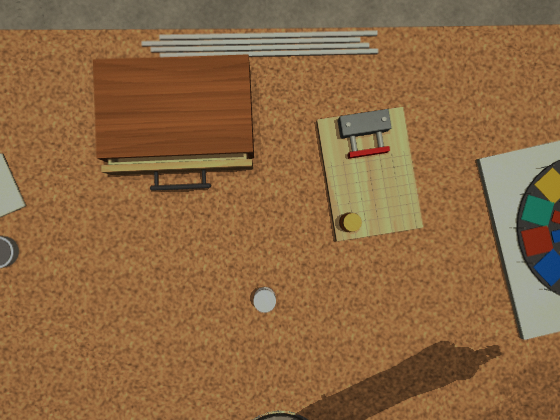

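View pics/side0.png

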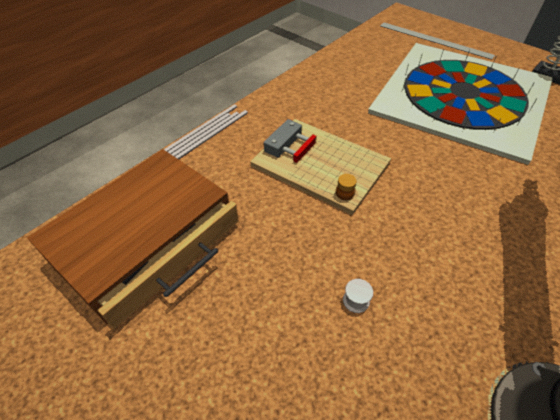

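The top view shows the chest upper left, with its bar handle from about (151,188) to (210,186). The board has corners at about (318,120), (403,108), (422,228) and (336,241), the red stop is at (369,152), the jar at (351,222) and the spool at (264,300). The side view agrees. Next I'll refine these by segmentation.

```bash
python3 - <<'E'
from h import *
im=cv2.imread('pics/top0.png');b,g,r=[im[...,i].astype(int) for i in range(3)]
hsv=cv2.cvtColor(im,cv2.COLOR_BGR2HSV)
def box(mask,x0,y0,x1,y1,z,n):
    m=np.zeros(mask.shape,np.uint8);m[y0:y1,x0:x1]=mask[y0:y1,x0:x1]
    cs,_=cv2.findContours(m,0,2);c=max(cs,key=cv2.contourArea)
    bx=cv2.boxPoints(cv2.minAreaRect(c));w=np.array([pt('top',p,z) for p in bx])
    print(n,bx.round(1).tolist(),w[:,:2].round(4).tolist());
    e=np.diff(np.vstack([w,w[:1]]),axis=0);print(' len',np.linalg.norm(e,axis=1).round(4),'ang',np.degrees(np.arctan2(e[:,1],e[:,0])).round(1),'c',w.mean(0).round(4))
box((r>120)&(g<60)&(b<60),335,140,400,165,.043,'stop')
box((hsv[...,2]<70),145,183,217,193,.0525,'handle')
for p in((200,100),(240,280),(360,190),(400,130),(345,222),(180,187)):print(p,hsv[p[1],p[0]])
box((g>1.0*r*0.84)&(r>120),310,100,430,246,.018,'board')
box((hsv[...,0]<12)&(hsv[...,2]<130),85,50,262,159,.085,'chesttop')
E
python3 - <<'E'
import cv2
im=cv2.imread('pics/top0.png')
a=cv2.resize(im[45:195,85:265],None,fx=4,fy=4,interpolation=2);cv2.imwrite('pics/c1.png',a)
E
```

```text
stop [[349.29998779296875, 151.60000610351562], [388.5, 145.5], [389.20001220703125, 150.39999389648438], [350.1000061035156, 156.39999389648438]] [[0.6789, -0.1697], [0.6905, -0.2566], [0.6798, -0.2579], [0.6683, -0.171]]
 len [0.0877 0.0107 0.0876 0.0107] ang [ -82.4 -173.1   97.5    7. ] c [ 0.6794 -0.2138  0.043 ]
handle [[150.0, 183.0], [210.0, 183.0], [210.0, 191.0], [150.0, 191.0]] [[0.6181, 0.2615], [0.6154, 0.1345], [0.5983, 0.1348], [0.6011, 0.2617]]
 len [0.1271 0.0172 0.127  0.0171] ang [-91.2 178.9  88.7  -0.8] c [0.6082 0.1981 0.0525]
(200, 100) [ 12 179 131]
(240, 280) [ 14 150 155]
(360, 190) [ 28  84 160]
(400, 130) [ 32  88 169]
(345, 222) [ 24 158 166]
(180, 187) [20 31 49]
board [[316.8999938964844, 119.19999694824219], [403.29998779296875, 105.0999984741211], [423.1000061035156, 227.10000610351562], [336.79998779296875, 241.1999969482422]] [[0.7582, -0.1039], [0.7866, -0.3013], [0.5088, -0.3367], [0.4823, -0.1407]]
 len [0.1995 0.28   0.1978 0.2783] ang [ -81.8 -172.7   97.7    7.6] c [ 0.634  -0.2207  0.018 ]
chesttop [[246.8000030517578, 154.8000030517578], [251.89999389648438, 151.39999389648438], [253.60000610351562, 153.89999389648438], [248.5, 157.3000030517578]] [[0.6691, 0.053], [0.676, 0.0423], [0.6706, 0.0389], [0.6638, 0.0496]]
 len [0.0127 0.0063 0.0127 0.0063] ang [ -57.3 -147.7  122.7   32.3] c [0.6699 0.046  0.085 ]
```

View pics/c1.png

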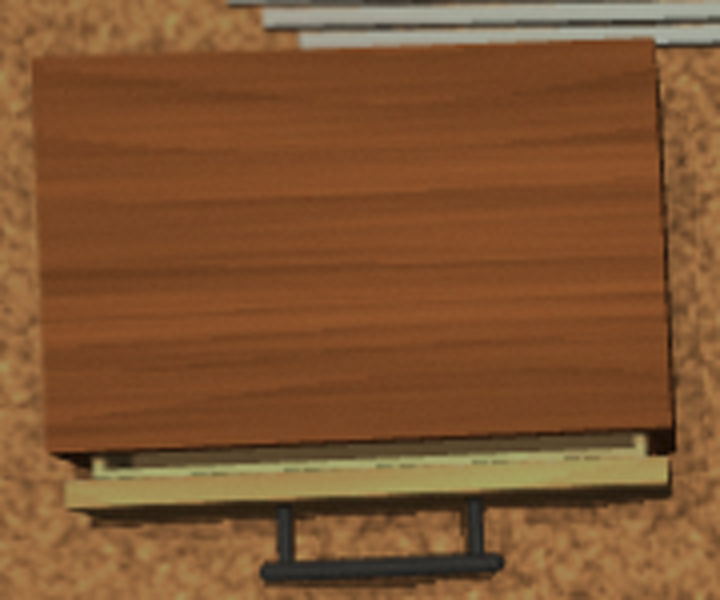

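The crop shows the chest-top corners and the bar ends clearly: bar (263,572)-(501,562) in the crop, which is (150.7,188)-(210.2,185.5) in the full image. Now I'll pull the drawer.

```bash
python3 - <<'E'
from h import *
A=lambda v:np.degrees(np.arctan2(v[1],v[0]))
h1,h2=pt('top',(150.75,187.8),.047),pt('top',(210.25,185.5),.047)
c=[pt('top',p,.085) for p in((93.25,59.5),(248.75,54.5),(253,153.75),(97,158))]
print('handle',(h1+h2)/2,np.linalg.norm(h1-h2),A(h1-h2)-90)
print('chest',np.mean(c,0),A(c[0]-c[1])-90,A(c[3]-c[2])-90,A(c[0]-c[3]),A(c[1]-c[2]))
s1,s2=pt('side',(164,291),.047),pt('side',(215,249),.047);print('side handle',(s1+s2)/2,np.linalg.norm(s1-s2),A(s1-s2)-90)
print('tool',robot.current_eef_rot(),robot.current_tool_pos(),robot.current_time_s())
for yaw in(90,-90,0,180):
  for p in([.6,.2,.1],[.65,-.22,.1]):print(yaw,p,robot.inverse_kinematics(p,[180,0,yaw]))
E
```

```text
handle [0.60948032 0.19818964 0.047     ] 0.1268465296466524 1.000462879213174
chest [0.77242463 0.20152465 0.085     ] 1.3553291589591794 0.5130883032790763 1.3971208281471923 1.1153878361338205
side handle [0.61599804 0.19735762 0.047     ] 0.12080929713306211 -0.7163960031882652
tool [1.79993021e+02 6.28010908e-04 2.19948513e+01] [ 0.20599331 -0.50999711  0.24834035] 0.9
90 [0.6, 0.2, 0.1] [  9.35978677  42.82280208 -48.65340931  82.82974443  33.06714418
  69.26908923 -43.42998881]
90 [0.65, -0.22, 0.1] [ 29.89726583  41.6397212  -22.06931312  73.0265744   15.59345545
  68.2369254    7.13300033]
-90 [0.6, 0.2, 0.1] [ 15.1310178   48.90639755 -61.92606691  82.59688004  43.63159881
  74.51291097 129.90700526]
-90 [0.65, -0.22, 0.1] [  13.24858303   39.73655175    6.88712349   73.90864343   -4.7900886
   66.63171823 -159.54116662]
0 [0.6, 0.2, 0.1] [   6.19989198   40.61106632  -42.48902682   82.96334427   28.4269178
   67.45682705 -130.33727983]
0 [0.65, -0.22, 0.1] [ 23.42502605  40.22260772 -10.5857267   73.36794106   7.40094686
  67.06618282 -77.59361174]
180 [0.6, 0.2, 0.1] [ 10.23428481  43.5419961  -50.46015604  82.79348452  34.45937488
  69.86956122  45.6598579 ]
180 [0.65, -0.22, 0.1] [ 36.19774859  44.08956438 -33.98868627  72.70141392  24.40387195
  70.29130061  91.6595254 ]
```

```bash
python3 - <<'E'
from h import *
a=np.radians(1.1);d=np.array([np.cos(a),np.sin(a),0]);H=np.array([.6108,.198,.047]);o=[180,0,91.1]
fingers.gripper_to(.34,30)
robot.move_to(H+[0,0,.1],o)
print(robot.line_to(H+[0,0,0.0],velocity=.1,f_stop=8), robot.current_tool_pos())
fingers.gripper_to(0,40)
print('gap',robot.current_finger_gap(),robot.current_contact_force())
p=np.array(robot.current_tool_pos())
print(robot.line_to(p-d*.10,velocity=.15,f_stop=12))
print(robot.line_to(p-d*.175,velocity=.05,f_stop=12))
q=np.array(robot.current_tool_pos());print('moved',(q-p)@d,q,robot.current_contact_force(),robot.current_finger_gap())
E
```

```text
True [0.61063017 0.19738357 0.04701758]
gap 0.1119032193285235 [ 1.55068704 -0.25269762  4.93824269]
False
True
moved -0.13565935316159322 [0.47415389 0.19378221 0.04586992] [ 1.31957869  1.5172096  -0.16562089] 0.10985900560024862
```

```bash
python3 - <<'E'
from h import *
a=np.radians(1.1);d=np.array([np.cos(a),np.sin(a),0])
p=np.array(robot.current_tool_pos());print(robot.line_to(p-d*.012,velocity=.03,f_stop=12))
q=np.array(robot.current_tool_pos());print((q-p)@d,q,robot.current_contact_force())
fingers.gripper_to(.34); p=np.array(robot.current_tool_pos())
robot.line_to(p+[0,0,.12],velocity=.2); print(robot.current_time_s())
robot.move_to([.42,-.05,.25],[180,0,0])
for n in('top','side'):
    im=snap(n,n+'1.png')
    for l in('chest_drawer0_handle','blue_panel','amber_panel'):
        r=recognise(l,n);print(n,l,[(np.round(x['rect'],1).tolist(),round(x['p'],2)) for x in r[:2]], pt(n,r[0]['rect'][:2],.034).round(3) if r else '')
im=cv2.imread('pics/top1.png');cv2.imwrite('pics/c2.png',cv2.resize(im[120:280,80:270],None,fx=4,fy=3.75/3.75*4,interpolation=2)[:600])
E
```

```text
True
1.1100106757141222e-05 [0.47416484 0.19379006 0.04585407] [-0.33663316  0.21168562  1.59575075]
8.6667
top chest_drawer0_handle [([180.3, 202.8, 150.8, 99.7], 0.92)] [0.575 0.202 0.034]
top blue_panel [([209.8, 182.7, 27.4, 42.0], 0.77), ([261.1, 299.4, 17.1, 21.9], 0.28)] [0.618 0.137 0.034]
top amber_panel [([151.0, 188.8, 35.2, 41.7], 0.87)] [0.607 0.265 0.034]
side chest_drawer0_handle [([192.8, 292.4, 184.3, 178.4], 0.76)] [0.583 0.223 0.034]
side blue_panel [([213.9, 256.0, 53.9, 47.6], 0.66)] [0.613 0.145 0.034]
side amber_panel [([166.4, 303.1, 59.7, 49.8], 0.64), ([193.2, 293.4, 189.3, 179.5], 0.64)] [0.602 0.268 0.034]
```

View pics/c2.png

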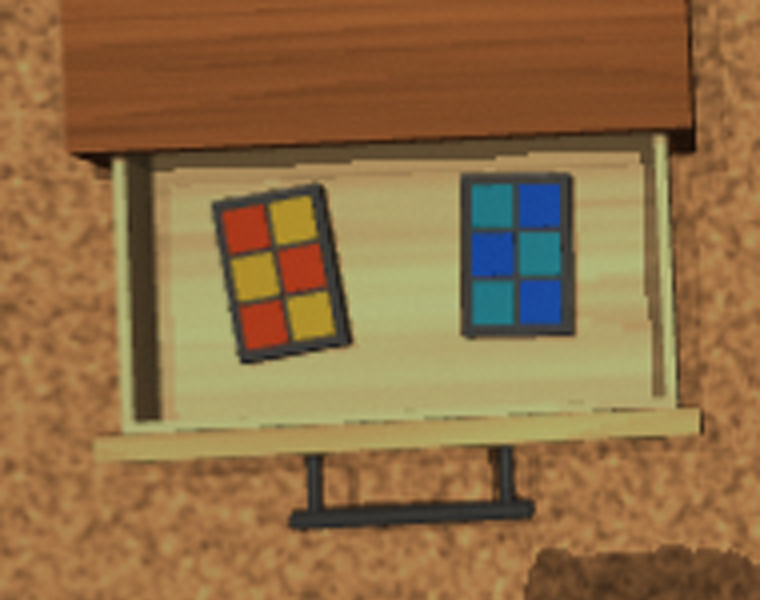

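The crop shows the drawer fully out. Blue is in the right half with corners at about (462,175), (572,174), (575,335) and (462,338), clear all round. Amber is on the left.

```bash
python3 - <<'E'
from h import *
A=lambda v:np.degrees(np.arctan2(v[1],v[0]))
full=lambda p:(p[0]/4+80,p[1]/4+120)
c=[pt('top',full(p),.034) for p in((462,175),(572,174),(575,335),(462,338))]
C=np.mean(c,0);f=(c[0]+c[1]-c[2]-c[3])/2;s=(c[0]+c[3]-c[1]-c[2])/2
print('panel',C,np.linalg.norm(f),np.linalg.norm(s),A(f),A(s)-90)
print('bar',pt('top',full((411,515)),.047))
y=A(f)*.6+(A(s)-90)*.4; d=np.array([np.cos(np.radians(y)),np.sin(np.radians(y)),0])
print('yaw',y,'tip',robot.tip_reach)
fingers.gripper_to(.88,20)
T=C-.012*d
robot.move_to([T[0],T[1],.15],[180,0,180+y])
print(robot.line_to([T[0],T[1],.055],velocity=.15,f_stop=8))
print('floor',robot.line_to([T[0],T[1],.026],velocity=.025,f_stop=3),robot.current_tool_pos(),robot.current_contact_force(),robot.tip_reach,robot.current_time_s())
E
```

```text
panel [0.61549913 0.1381882  0.034     ] 0.08883370449600071 0.060648547043695884 -0.5725683799810858 -0.1977494324102338
bar [0.47628394 0.19578449 0.047     ]
yaw -0.422640800952745 tip 0.017
False
floor True [0.60356906 0.13814102 0.02986534] [-0.24886438 -0.66105032  4.78321258] 0.017 14.3083
```

```bash
python3 - <<'E'
from h import *
p=np.array(robot.current_tool_pos());p[2]=.0357
robot.line_to(p,velocity=.03)
fingers.gripper_to(0,20)
print(robot.current_finger_gap(),robot.current_gripper_force(),robot.current_contact_force(),robot.current_tool_pos())
p=np.array(robot.current_tool_pos())
robot.line_to(p+[0,0,.03],velocity=.08)
print(robot.current_contact_force(),robot.current_finger_gap(),robot.current_gripper_force())
robot.line_to(p+[0,0,.11],velocity=.15)
print(robot.current_tool_pos(),robot.current_time_s())
E
```

```text
0.703442548389612 22.788759469985962 [0.1285725  0.02624031 1.48922166] [0.60347821 0.13837634 0.03568575]
[-0.35977775  0.05786    -1.49638196] 0.6948508619257519 22.557452023029327
[0.60305189 0.13788188 0.14484147] 16.1833
```

```bash
python3 - <<'E'
from h import *
a=np.radians(7.6);d=np.array([np.cos(a),np.sin(a),0]);F=np.array([.6738,-.2150,0])
P=F-d*(.057+.022)
robot.move_to([P[0],P[1],.145],[180,0,187.6])
robot.line_to([P[0],P[1],.050],velocity=.12,f_stop=8)
print(robot.current_tool_pos(),robot.current_eef_rot(),robot.current_contact_force(),robot.current_finger_gap())
for n in('top','side'):
    im=snap(n,n+'2.png')
im=cv2.imread('pics/top2.png')[95:245,300:440];im2=cv2.imread('pics/side2.png')[100:225,240:400]
x=cv2.resize(im,None,fx=4,fy=4,interpolation=2);cv2.imwrite('pics/c3.png',x)
cv2.imwrite('pics/c4.png',cv2.resize(im2,None,fx=4.5,fy=4.5,interpolation=2))
E
```

```text
[ 0.59629989 -0.2252641   0.05097726] [-1.79985897e+02  1.05402694e-01 -1.72397110e+02] [ 0.58459557 -0.0178331  -0.8801638 ] 0.6954152760118781
```

View pics/c3.png

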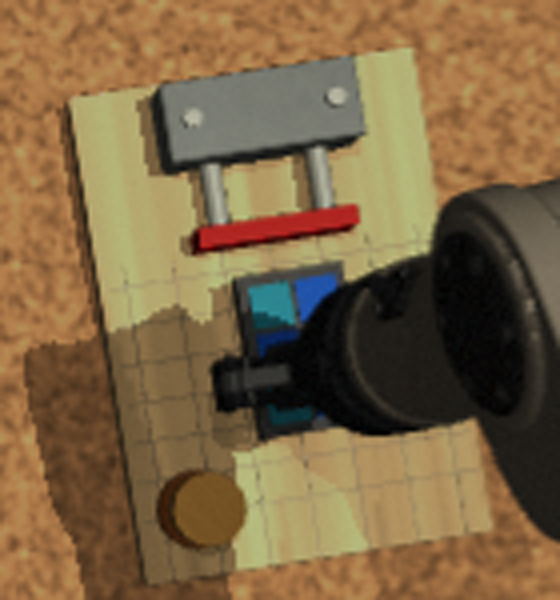

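View pics/c4.png

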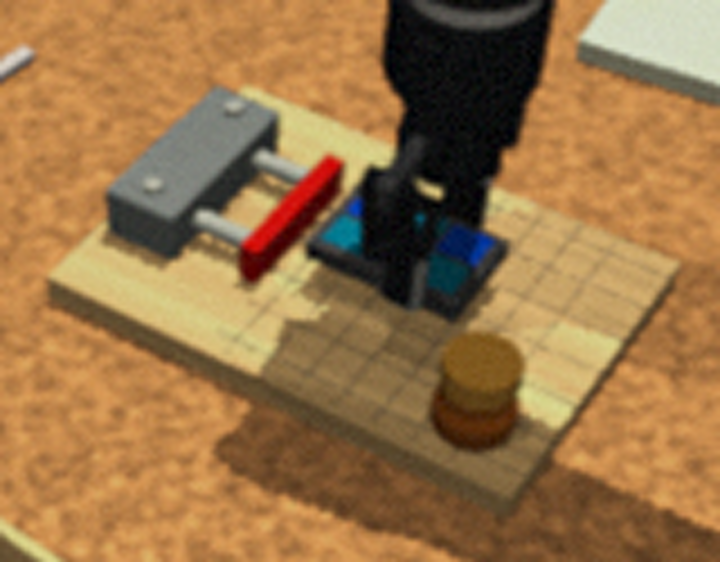

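The crops show the panel held level about 20 mm before the red stop. Its far-edge corners are at (234,280) and (342,262) in the top crop, and the jar is well clear. Next I'll compute the lateral offset and yaw.

```bash
python3 - <<'E'
from h import *
A=lambda v:np.degrees(np.arctan2(v[1],v[0]))
a=np.radians(7.6);d=np.array([np.cos(a),np.sin(a),0]);n=np.array([-d[1],d[0],0])
F=np.array([.6738,-.2150,0]);T=np.array([.5963,-.2253,0])
f=lambda p:(p[0]/4+300,p[1]/4+95)
g=lambda p:(p[0]/4.5+240,p[1]/4.5+100)
z=.049
l,r=pt('top',f((234,280)),z),pt('top',f((342,262)),z)
def rep(s,l,r):
    m=(l+r)/2;print(s,'len',np.linalg.norm(l-r).round(4),'ang',(A(l-r)-90).round(2),'along/lat rel F',((m-F)@d).round(4),((m-F)@n).round(4))
rep('panel top',l,r); print('TCP rel F',(T-F)@d,(T-F)@n)
print('lone left corner lat',(l-F)@n,(r-F)@n)
for name,fn in(('top','top2.png'),('side','side2.png')):
    im=cv2.imread('pics/'+fn).astype(int);b,gg,rr=im[...,0],im[...,1],im[...,2]
    m=((rr>110)&(gg<60)&(bb:=b<60)).astype(np.uint8);m[:, :240]=0;m[:,420:]=0
    k,lab,st,ce=cv2.connectedComponentsWithStats(m);i=1+np.argmax(st[1:,4]);print(name,ce[i],st[i])
# red top-face far/near corners read from crops
rep('stop top (top cam, far edge)',pt('top',f((194,230)),.043),pt('top',f((357,206)),.043))
rep('stop top (side, near top edge)',pt('side',g((246,240)),.043),pt('side',g((341,163)),.043))
rep('panel far (side)',pt('side',g((309,245)),z),pt('side',g((358,199)),z))
for q in ((-.1,.045),(-.1,-.045)):print('expected face top px', [proj('top',F+d*0+n*q[1]+[0,0,.043]),proj('side',F+n*q[1]+[0,0,.043])])
E
```

```text
panel top len 0.0601 ang 8.22 along/lat rel F -0.0216 0.0005
TCP rel F -0.07818144518914275 4.035018033609304e-05
lone left corner lat 0.03052539275264567 -0.02958213197642966
top [368.91304348 151.22826087] [350 147  39  10 184]
side [304.52941176 145.39495798] [294 135  22  22 119]
stop top (top cam, far edge) len 0.0911 ang 7.2 along/lat rel F 0.009 0.0007
stop top (side, near top edge) len 0.082 ang 0.74 along/lat rel F 0.0046 -0.0011
panel far (side) len 0.0454 ang 3.85 along/lat rel F -0.0247 0.0078
expected face top px [(np.float64(349.76970844844186), np.float64(156.5777068665338)), (np.float64(296.85280124792973), np.float64(156.13336163243278))]
expected face top px [(np.float64(389.97324295429894), np.float64(150.35495526059003)), (np.float64(316.34172599986664), np.float64(135.4835521888205))]
```

```bash
python3 - <<'E'
from h import *
p=np.array(robot.current_tool_pos());
print(robot.line_to([p[0],p[1],.030],velocity=.02,f_stop=3),robot.current_tool_pos(),robot.current_contact_force())
p=np.array(robot.current_tool_pos());robot.pause(.2)
F0=np.array(robot.current_contact_force());print(F0,robot.current_finger_gap(),robot.current_eef_rot())
a=np.radians(7.6);d=np.array([np.cos(a),np.sin(a),0])
for k in range(3,26):
    robot.line_to(p+d*k*.001+[0,0,0],velocity=.02)
    f=np.array(robot.current_contact_force());q=np.array(robot.current_tool_pos());print(k,((q-p)@d*1000).round(2),-(f@d).round(2),f[2].round(2))
    if -(f-F0)@d>2.6: break
print(robot.current_time_s())
E
```

```text
True [ 0.59605346 -0.22545163  0.0316571 ] [-0.43867239 -0.01310442  5.14282273]
[ 0.57212197 -0.79548885  6.29714459] 0.6964506723633345 [ 1.79988058e+02 -4.14676853e-02 -1.72396770e+02]
3 3.22 0.18 2.94
4 3.52 2.38 3.94
20.2583
```

```bash
python3 - <<'E'
from h import *
a=np.radians(7.6);d=np.array([np.cos(a),np.sin(a),0])
p=np.array(robot.current_tool_pos())
robot.line_to(p+[0,0,.0004],velocity=.01);p=np.array(robot.current_tool_pos())
for k in range(0,24):
    robot.line_to(p+d*k*.001,velocity=.04);robot.pause(.12)
    fs=[]
    for _ in range(3): fs.append(robot.current_contact_force())
    f=np.mean(fs,0);q=np.array(robot.current_tool_pos());print(k,((q-p)@d*1000).round(2),-(f@d).round(2),f[2].round(2),q[2].round(4))
    if -(f@d)>3.3: break
print(robot.current_time_s())
E
```

```text
0 0.03 1.67 2.25 0.0317
1 0.96 2.98 1.86 0.0317
2 2.12 2.28 0.88 0.0317
3 3.12 1.62 2.42 0.0317
4 4.1 0.13 2.33 0.0317
5 5.11 0.38 1.2 0.0317
6 6.11 1.24 1.27 0.0317
7 7.13 0.86 1.25 0.0318
8 8.12 1.75 1.27 0.0318
9 9.1 1.68 1.15 0.0317
10 10.12 1.63 1.71 0.0317
11 11.08 1.56 1.29 0.0317
12 12.11 1.83 1.97 0.0317
13 13.12 1.11 1.67 0.0318
14 14.09 1.58 1.68 0.0317
15 15.08 1.37 0.94 0.0317
16 15.48 4.23 3.24 0.0317
26.7417
```

```bash
python3 - <<'E'
from h import *
a=np.radians(7.6);d=np.array([np.cos(a),np.sin(a),0])
p=np.array(robot.current_tool_pos())
for k in (1,2,4,6,8,10):
    robot.line_to(p+d*k*.001,velocity=.03);robot.pause(.25)
    f=np.mean([robot.current_contact_force() for _ in range(3)],0);q=np.array(robot.current_tool_pos());print(k,((q-p)@d*1000).round(2),-(f@d).round(2),f[2].round(2),q[2].round(4),robot.current_finger_gap())
    if -(f@d)>11: break
print(robot.current_tool_pos(),robot.current_eef_rot(),robot.current_time_s())
snap('top','top3.png');snap('side','side3.png')
cv2.imwrite('pics/c5.png',cv2.resize(cv2.imread('pics/top3.png')[95:245,300:440],None,fx=4,fy=4,interpolation=2))
for fn in('top2.png','top3.png','side2.png','side3.png'):
    im=cv2.imread('pics/'+fn).astype(int);m=((im[...,2]>110)&(im[...,1]<60)&(im[...,0]<60)).astype(np.uint8);m[:, :240]=0;m[:,420:]=0
    k,lab,st,ce=cv2.connectedComponentsWithStats(m);i=1+np.argmax(st[1:,4]);print(fn,ce[i],st[i],pt(fn[:-5],ce[i],.04))
E
```

```text
1 0.85 3.99 3.81 0.0317 0.696553694602459
2 1.81 4.52 4.16 0.0317 0.6959466521446911
4 3.56 6.04 5.41 0.0317 0.6984601495683797
6 4.99 7.08 5.59 0.0317 0.6944752811150673
8 6.57 7.58 5.76 0.0316 0.6977691938938918
10 7.99 9.52 6.15 0.0317 0.6987276343419
[ 0.62278937 -0.22185851  0.03166468] [ 179.93027033   -0.48177659 -172.40434872] 29.7417
top2.png [368.91304348 151.22826087] [350 147  39  10 184] [ 0.67929673 -0.21378183  0.04      ]
top3.png [368.72105263 147.58947368] [349 143  40  10 190] [ 0.68736239 -0.21361071  0.04      ]
side2.png [304.52941176 145.39495798] [294 135  22  22 119] [ 0.68044317 -0.21454356  0.04      ]
side3.png [301.68644068 144.28813559] [291 134  22  21 118] [ 0.68820722 -0.21312909  0.04      ]
```

View pics/c5.png

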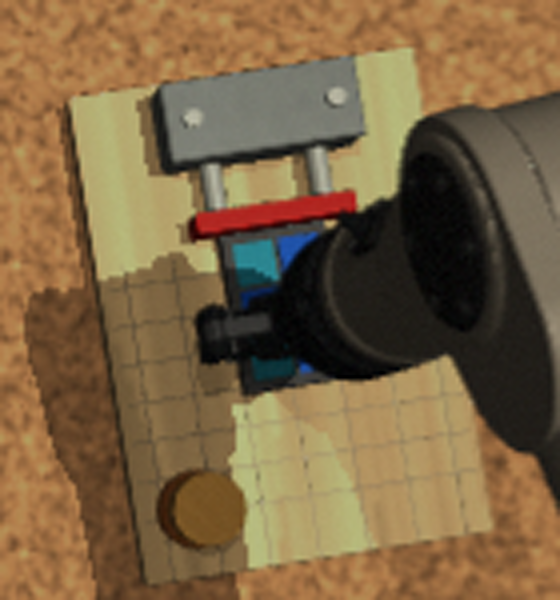

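The crop shows the panel square and centred against the stop, which is pushed back about 8 mm by both cameras. About 3 mm is left to push.

```bash
python3 - <<'E'
from h import *
a=np.radians(7.6);d=np.array([np.cos(a),np.sin(a),0])
p=np.array(robot.current_tool_pos())
for k in (2,3,3.5,4,4.5,5,5.5):
    robot.line_to(p+d*k*.001+[0,0,.0004],[180,0,187.6],velocity=.03);robot.pause(.3)
    f=np.mean([robot.current_contact_force() for _ in range(3)],0);q=np.array(robot.current_tool_pos());s=(q-p)@d*1000
    print(k,s.round(2),-(f@d).round(2),f[2].round(2),q[2].round(4))
    if s>2.75 or -(f@d)>13: break
print(robot.current_tool_pos(),robot.current_eef_rot(),robot.current_gripper_force())
robot.pause(1)
def cen(n):
    out=[]
    for i in range(3):
        im=snap(n,n+'4.png').astype(int);m=((im[...,0]>110)&(im[...,1]<60)&(im[...,2]<60)).astype(np.uint8);m[:, :240]=0;m[:,420:]=0
        k,lab,st,ce=cv2.connectedComponentsWithStats(m);i=1+np.argmax(st[1:,4]);out.append(pt(n,ce[i],.04))
    return np.mean(out,0)
for n,r in(('top',[.6793,-.21378,.04]),('side',[.68044,-.21454,.04])):print(n,(cen(n)-r)@d*1000)
f=np.array(robot.current_contact_force());print((np.array(robot.current_tool_pos())-p)@d*1000,f,robot.current_time_s())
t=cv2.resize(cv2.imread('pics/top4.png')[50:270,80:440],None,fx=2.2,fy=2.2,interpolation=2);cv2.imwrite('pics/c6.png',t)
cv2.imwrite('pics/c7.png',cv2.resize(cv2.imread('pics/side4.png')[100:225,240:400],None,fx=4.5,fy=4.5,interpolation=2))
E
```

```text
2 -0.03 8.74 5.42 0.0317
3 0.33 10.0 6.8 0.0316
3.5 0.49 11.13 7.73 0.0317
4 0.87 10.93 7.62 0.0316
4.5 1.23 11.56 7.49 0.0317
5 1.56 11.16 6.98 0.0316
5.5 1.94 12.81 7.67 0.0317
[ 0.62469543 -0.22158241  0.03166758] [ 179.98269981   -0.47775635 -172.4279286 ] 23.469074070453644
top 9.880509198610483
side 9.67147338163156
1.9339769088740109 [-12.07209223  -1.41289224   7.4843433 ] 34.9917
```

View pics/c6.png

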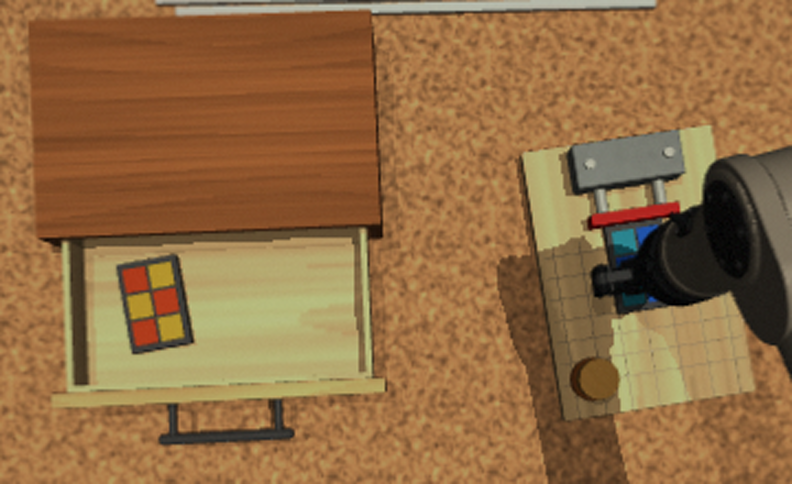

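View pics/c7.png

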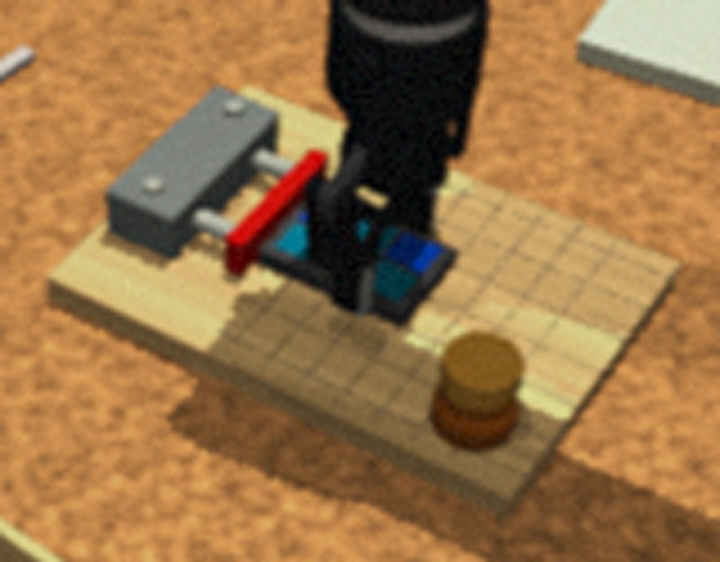

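The drawer is fully open with the amber panel inside, and the panel is square on the stop, which is about 10 mm back. I'll take out the small tool pitch, which is loading the front edge downward, and finish the last millimetre.

```bash
python3 - <<'E'
from h import *
a=np.radians(7.6);d=np.array([np.cos(a),np.sin(a),0])
q0=np.array([.62469543,-.22158241,.03166758]);c=q0+d*.00356+[0,0,.0004]
def rep(t):
    f=np.mean([robot.current_contact_force() for _ in range(3)],0);q=np.array(robot.current_tool_pos());s=(q-q0)@d*1000
    print(t,s.round(2),-(f@d).round(2),f[2].round(2),q[2].round(4),np.round(robot.current_eef_rot(),2));return s,-(f@d)
for pt_ in(.25,.5):
    robot.line_to(c,[180,pt_,187.6],velocity=.03);robot.pause(.3);s,f=rep(pt_)
    if s>1: break
k=0
while s<.95 and f<14 and k<4:
    k+=.5;robot.line_to(c+d*k*.001,[180,pt_,187.6],velocity=.03);robot.pause(.3);s,f=rep(k)
robot.pause(.7);rep('end')
def cen(n):
    im=vision.grab_frame(n).astype(int);m=((im[...,0]>110)&(im[...,1]<60)&(im[...,2]<60)).astype(np.uint8);m[:, :240]=0;m[:,420:]=0
    k,lab,st,ce=cv2.connectedComponentsWithStats(m);i=1+np.argmax(st[1:,4]);return pt(n,ce[i],.04)
for n,r in(('top',[.6793,-.21378,.04]),('side',[.68044,-.21454,.04])):print(n,(cen(n)-r)@d*1000)
print(robot.current_time_s())
E
```

```text
0.25 0.1 11.52 7.99 0.0316 [ 179.98   -0.22 -172.43]
0.5 0.08 11.25 7.73 0.0317 [ 1.7998e+02  3.0000e-02 -1.7243e+02]
0.5 0.08 13.34 9.41 0.0316 [ 1.7998e+02 -4.0000e-02 -1.7243e+02]
1.0 0.5 12.44 10.24 0.0317 [ 1.7998e+02 -5.0000e-02 -1.7243e+02]
1.5 0.84 13.1 8.56 0.0316 [ 1.7998e+02 -7.0000e-02 -1.7243e+02]
2.0 1.22 14.04 9.7 0.0316 [ 1.7998e+02 -9.0000e-02 -1.7243e+02]
end 1.2 12.99 9.23 0.0316 [ 1.7998e+02 -9.0000e-02 -1.7243e+02]
top 10.950331377967512
side 10.93946836821413
39.0917
```

The stop is at 11 mm by both cameras. I'll ease the downward load a little, so the tool's push is close to the spring's own, then check and hand in.

```bash
python3 - <<'E'
from h import *
a=np.radians(7.6);d=np.array([np.cos(a),np.sin(a),0])
q0=np.array([.62469543,-.22158241,.03166758]);c=q0+d*.00556+[0,0,.0004]
def rep(t):
    f=np.mean([robot.current_contact_force() for _ in range(4)],0);q=np.array(robot.current_tool_pos());s=(q-q0)@d*1000
    print(t,s.round(2),-(f@d).round(2),f[2].round(2),q[2].round(5));return s,f[2]
for i in range(1,6):
    c=c+[0,0,.0002]-d*.0003
    robot.line_to(c,[180,.5,187.6],velocity=.03);robot.pause(.3);s,fz=rep(i)
    if fz<4 : break
robot.pause(1);rep('end')
def cen(n):
    im=snap(n,n+'5.png').astype(int);m=((im[...,0]>110)&(im[...,1]<60)&(im[...,2]<60)).astype(np.uint8);m[:, :240]=0;m[:,420:]=0
    k,lab,st,ce=cv2.connectedComponentsWithStats(m);i=1+np.argmax(st[1:,4]);return pt(n,ce[i],.04)
for n,r in(('top',[.6793,-.21378,.04]),('side',[.68044,-.21454,.04])):print(n,(cen(n)-r)@d*1000)
print(np.round(robot.current_eef_rot(),2),robot.current_time_s())
E
```

```text
1 1.2 12.02 8.75 0.03163
2 1.19 12.11 8.12 0.03164
3 1.17 10.41 5.97 0.03165
4 1.16 9.56 4.5 0.03164
5 1.16 8.51 3.38 0.03167
end 1.16 8.68 3.75 0.03167
top 10.951201532256237
side 10.892953454071627
[ 1.7996e+02  1.0000e-01 -1.7242e+02] 42.9417
```

The push is now 8.7 N with the stop at 10.9 mm, level and steady, so I'm handing in.

```bash
python3 -c "
from h import *
print(workorder.close_job())"
```

```text
the job is handed in; nothing more can be done
None
```

The job is handed in: the drawer is pulled out to its stop with the amber panel still in it, the jar was not touched and nothing came near the spool, and the blue panel is held flat, square and centred against the red stop, pressed with about 8.7 N (peak about 14 N), with the stop about 10.9 mm back.

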